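# Set and lock the hold-down screw of a phone gluing jig

### The job

The hold-down screw of this gluing jig stops just short of the phone. Slacken its brass lock nut by about a quarter turn, screw the black head down by feel until the rubber foot bites on the phone's back with a light pressure of about 10 N (roughly an eighth of a turn past first touch), then tighten the lock nut firmly by hand so that the setting cannot shift. Never press hard on the glass, do not wrench the nut, and leave the phone in its nest and the things around the jig where they are.

Things in the scene. Friction and masses are not known exactly. Their poses are not given: they have to be found in the camera images.
- jig: Dark blue base plate 220 x 200 x 12 mm, fixed to the bench, with a closed horizontal toggle clamp whose red handle points along the jig's +x. Origin on the bench under the screw's upright axis. The clamp's steel bar (22 mm wide, top at z = 62 mm, from x = -14 to 94 mm) carries screw, washer and nut at its end; nothing else rises above 66 mm within 100 mm of the axis.
- screw: Upright hold-down screw in the bar's end: rubber foot 20 mm across below, right-hand thread, 2 mm per turn, black knurled head 24 mm across, 60 to 76 mm above the origin. Origin: centre of the foot's underside, 0.1 to 1.4 mm above the phone at first. Clockwise from above lowers it; yaw shows its turn. Nut slack: turns with 0.04 N m until the foot bears, then adds about 11 N on the phone per rad.
- head (a point): Middle of the screw's black knurled head (24 mm across, 16 mm tall), on the axis. The nut's top is 7 to 9.5 mm below the head's underside. Fingers closed on the head with only 5 N turn it freely while the foot is clear and slip round it when the foot bears with about 8 to 16 N; a grip of 10 N or more can crush the glass.
- nut: Brass knurled round lock nut, 36 mm across, 14 mm tall, white mark on top. Origin: centre of its underside, z up. Anticlockwise from above slackens. Starts tight; quite slack after 1.1 rad, then turns with 0.02 N m, keeps its height and leaves the screw free. Retightened, it stiffens over the last 1.5 rad; fingers gripping it with 20 to 35 N slip round it when it is firmly tight.
- nut_grip (a point): Middle of the brass lock nut, on the axis, 9.5 mm above the bar's top: grip it here from above with the fingers either side of the screw's head (36 mm across the nut, 24 mm across the head; head top 30 to 33 mm above this point).
- washer: Flat brass washer, 25 mm across and 2.5 mm thick, between the bar and the nut. Origin: centre of its underside. It does not turn. How hard the nut is jammed shows as the force between nut and washer.
- phone: Phone lying face down in the nest: 76 x 158 mm, long side along its y, 0.2 kg, loose, about 1 mm play between white locating blocks. Origin: centre of its underside (18 mm above the bench). The glass back has just been stuck on and stands 8.5 to 9.5 mm above the origin, differently each time, on its fresh adhesive: first touch has to be felt. The foot meets it at its middle.
- flux_jar: Bystander: small clear jar with black lid, 42 mm across, 34 mm tall, on the bench beside the jig. Origin: centre of its underside.
- solvent_bottle: Bystander: clear bottle with blue cap, 46 mm across, 95 mm tall, on the bench beside the jig. Origin: centre of its underside.
- driver: Bystander: slim blue precision screwdriver, 11 mm thick, 153 mm long, lying on the bench on the robot's side of the jig along its x (blade to +x). Origin: on its axis line, 57 mm from the blade tip, at the bench.
Not all that is in view belongs to the job. Leave any brown or green look-alike of the phone alone.

How it is judged:
By the outcome, as a careful person would: the job done as asked, in the order asked, and still so for the second after the job is handed in, with the robot touching nothing.
It also fails if it takes over 72 s, if anything falls off the work surface, if the arm or the gripper's body presses on something with over 40 N, if the wrist force passes 120 N, or if a joint passes its speed limit or range.

### The arm

A 6-joint arm with a two-finger parallel gripper is mounted at the origin on the work surface. World frame = base frame: x ahead of the robot, y to its left, z up, the work surface at z = 0. Lengths are in mm, angles in rad, forces in N, time in s.
With the tool pointing down it reaches from about 275 to 1000 mm from the base axis. Payload 8.4 kg.
Tool frame: the origin (TCP) lies at the very end of the fingers, on their centre line; the grasp point (between the pads) lies 19 mm behind it; z points along the fingers, y is the line along which they close (so a half turn about z gives the same grasp; the last joint's range is limited). The gripper opens to 85 mm and grips with 20 to 120 N. Pads are 22 mm wide; open, the fingers measure 114 mm over their backs; the gripper's body (76 mm by 85 mm) begins 54 mm behind the grasp point. The pads swing forward as they close: fully open they stand 13 mm farther back than shut.
Start: joints at [1.27, 0.353, 1.633, -0, 1.155, -0.002], TCP at [183.982, 597.309, 231.281] pointing down, gripper open.
Joint ranges: [-2.63, 2.63], [-0.92, 2.1], [0.06, 2.66], [-1.3, 4.44], [0, 2.69], [-3.02, 3.02]. Speed limits (rad/s): [2.22, 2.22, 2.79, 3.14, 3.14, 3.14].

### API

Orientations are given as [roll, pitch, yaw] about the fixed x, y, z axes, in that order (R = Rz(yaw) Ry(pitch) Rx(roll)).
In Python, from rig import sensors, grab_frame, camera_params, order gives the robot as it stands. The module is installed in compiled form; this text tells all that it offers.
- The arm moves only by the tool move_arm, never from a script. Its argument "motion" is a list of rows, each a list of 7 numbers: the turn, a rotation vector about the tool's x, y, z in normalised numbers (1 is 4 rad), then the shift along the tool's x, y, z in parts of the range, where 1.0 means 500 mm, then the finger opening in m, from 0 to 0.0854. A call has 1 to 8 rows; each row is the pose to reach, as a shift and turn from the pose commanded when the call began, along the tool's axes at that moment; what a row does not reach only later rows make up. A row lasts 1/8 s, in which the tool goes at most 62.5 mm and 10.7 degrees, less where a joint would pass 70% of its speed; a pose out of reach is approached as far as the arm can. Shift and turn numbers lie between -1 and 1, and a call with a number outside is refused. A call with a gripper value outside its range is refused whole. The fingers move at their own pace and stop on an object; "grip_force" is the grip in N (left out, the last holds). Time passes only in rows, so rows that repeat a pose let the fingers close. It gives the time, the measured TCP pose, the force, the opening and the grip force at its end, in the units of the state.
- sensors.sense(): the state, without advancing time (a new reading comes with each control period).
- grab_frame(name): name is "scene" or "top" or "wrist"; returns (picture, depth): 400x640x3 uint8, red, green, blue; 400x640 float32, mm along the optical axis (not along the pixel's ray), 0 where there is no reading.
- camera_params(name): a dict with "camera_matrix" (3x3 intrinsics, pixels), "world_from_camera" (4x4, takes a point from camera to world coordinates). Camera axes: x right, y down, z forward; pixel columns grow to the right and rows downward; lengths in mm; the calibration is good to about 2 mm. The wrist camera is an equidistant fisheye: a pixel r from the principal point sees the ray r / f radians off the axis. A picture is of the moment at which its call begins: read the wrist's pose just before it. camera_params takes no time and is no camera call; for the wrist camera it gives the pose at the moment of the call.
- order.sign_off(): hands the job in; it is judged then, once.
The state is a dict: "clock": time; "qpos": joint angles; "qvel": joint speeds; "joint_efforts": joint torques, N m; "eef_pos": TCP position; "tcp_rot": TCP orientation; "contact_force": force on the tool from outside, world axes, zero at the start; "wrist_torque": the same for the moment, N m; "opening": opening from 0.0 (shut) to 1.0 (fully open); "grasp_force": force on a finger pad.
Only numpy, scipy, OpenCV 4.12 (cv2) and the standard library are available. Lean on these libraries where they do the work, as an engineer would, in place of code of your own. Each camera call takes 0.05 s, during which the arm holds its last target. There are 200 camera calls.

## Working session

There is one attempt and no reset: what is moved stays moved. The work goes in short steps, Python scripts to look and compute and a tool call to move; the robot and the scene stay as the last step left them, time stands still between calls to the robot, and variables do not carry over. Pictures are saved under pics/ and viewed, at most 10 in all, crops included, and the job is handed in when it is done.

Besides the shell and the picture viewer there is one more tool, called after ">>>" as name(argument=value, ...) on one line, values as JSON. move_arm: Moves the arm, as the interface text tells. Its arguments: {"type":"object","properties":{"motion":{"type":"array","items":{"type":"array","items":{"type":"number"}}},"grip_force":{"type":"number"}},"required":["motion"]}

```bash
mkdir -p pics; ls; python3 - <<'E'
from rig import sensors, grab_frame, camera_params
import cv2,numpy as np
s=sensors.sense();print(s)
for n in ("scene","top"):
    p,d=grab_frame(n);cv2.imwrite(f"pics/{n}0.png",p[...,::-1]);np.savez(f"{n}0.npz",p=p,d=d)
    print(camera_params(n))
E
```

```text
pics
{'clock': 0.0, 'qpos': array([ 1.26958900e+00,  3.53661800e-01,  1.63414101e+00, -3.42660429e-06,
        1.15525370e+00, -2.38469099e-03]), 'qvel': array([-0.00053473,  0.00032879,  0.00108421, -0.00191987,  0.00042921,
       -0.00026792]), 'joint_efforts': array([-2.59026347e-04, -6.05253196e+01, -3.42063224e+01, -3.15538819e-05,
        9.44662490e-03, -1.34762396e-05]), 'eef_pos': array([183.84068693, 596.82778079, 230.55023975]), 'tcp_rot': array([-3.14012880e+00, -3.57883131e-07,  2.84277141e+00]), 'contact_force': array([-0.50545013, -0.45117334,  0.62259054]), 'wrist_torque': array([-0.00444723, -0.02557084, -0.01996023]), 'grasp_force': 0.0, 'opening': 0.9974093849911309}
{'camera_matrix': array([[379.45890021,   0.        , 322.3085804 ],
       [  0.        , 379.45890021, 198.305683  ],
       [  0.        ,   0.        ,   1.        ]]), 'world_from_camera': array([[-7.75130503e-01,  5.17191076e-01, -3.62885787e-01,
         8.28765771e+02],
       [ 6.31664375e-01,  6.22431696e-01, -4.62145975e-01,
         3.95025466e+02],
       [-1.31461583e-02, -5.87445465e-01, -8.09156971e-01,
         6.71202705e+02],
       [ 0.00000000e+00,  0.00000000e+00,  0.00000000e+00,
         1.00000000e+00]])}
{'camera_matrix': array([[514.52965562,   0.        , 314.17436785],
       [  0.        , 514.52965562, 196.02437821],
       [  0.        ,   0.        ,   1.        ]]), 'world_from_camera': array([[-2.14193379e-02, -9.81053984e-01,  1.92546858e-01,
         3.75828897e+02],
       [-9.99477771e-01,  2.56730026e-02,  1.96235318e-02,
         3.76116448e+01],
       [-2.41950001e-02, -1.92025982e-01, -9.81091547e-01,
         1.09042951e+03],
       [ 0.00000000e+00,  0.00000000e+00,  0.00000000e+00,
         1.00000000e+00]])}
```

View pics/top0.png

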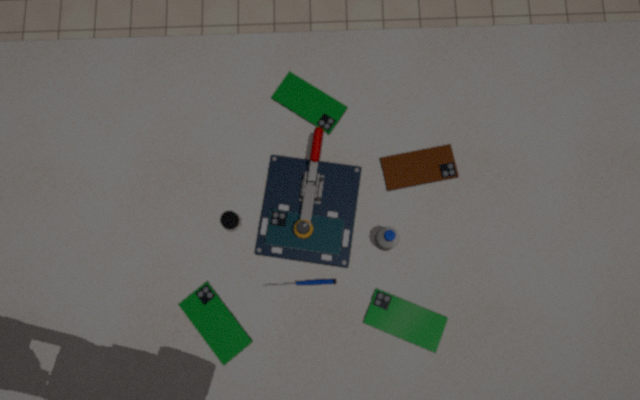

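View pics/scene0.png

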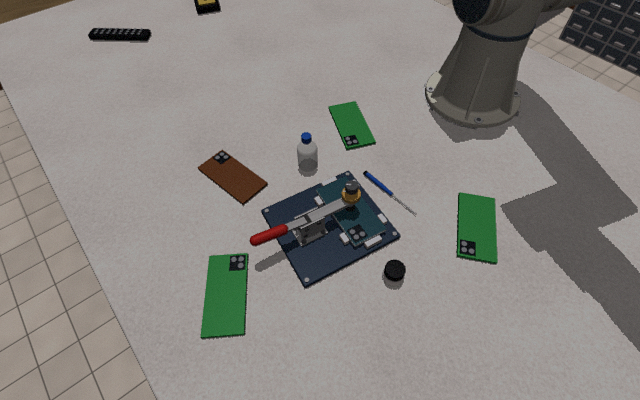

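The top view shows the nut and head at about (303,229), with the bar running to the red handle at (318,135). The phone is teal. The bottle (388,237), jar (230,220) and driver (300,282) are all clear of the axis.

```bash
cat > h.py <<'E'
import numpy as np,cv2
from rig import camera_params
def ray(n,u,v,z):
    c=camera_params(n);K=c["camera_matrix"];T=c["world_from_camera"]
    d=T[:3,:3]@np.linalg.solve(K,[u,v,1]);o=T[:3,3]
    return o+d*(z-o[2])/d[2]
E
python3 - <<'E'
from h import *
for n in("top","scene"):
    f=np.load(n+"0.npz");p=f["p"];d=f["d"];h=cv2.cvtColor(p,cv2.COLOR_RGB2HSV)
    br=cv2.inRange(h,(14,110,70),(32,255,255))
    nn,l,st,ce=cv2.connectedComponentsWithStats(br)
    for i in range(1,nn):
        if st[i,4]>25: 
            m=(l==i).astype(np.uint8); c=max(cv2.findContours(m,0,2)[0],key=len)
            e=cv2.minEnclosingCircle(cv2.convexHull(c)); el=cv2.fitEllipse(c)
            print(n,st[i],ce[i].round(1),"circ",e,"ell",el,ray(n,*e[0],76).round(1),ray(n,*el[0],76).round(1), "depth",np.median(d[m>0]))
    rd=cv2.inRange(h,(0,150,80),(5,255,255));nn,l,st,ce=cv2.connectedComponentsWithStats(rd)
    i=1+np.argmax(st[1:,4]);print("red",ce[i],st[i],ray(n,*ce[i],75).round(1))
    bl=cv2.inRange(h,(95,90,20),(112,255,110));nn,l,st,ce=cv2.connectedComponentsWithStats(bl)
    i=1+np.argmax(st[1:,4]);c=np.argwhere(l==i)[:,::-1].astype(np.float32)
    hull=cv2.convexHull(c.astype(np.int32)); r=cv2.boxPoints(cv2.minAreaRect(hull))
    q=cv2.approxPolyN(hull,4)[0] if hasattr(cv2,"approxPolyN") else r
    w=[ray(n,*x,12)[:2].round(1) for x in q];print(n,"base",st[i],w,[np.linalg.norm(w[k]-w[k-1]).round() for k in range(4)],np.mean(w,0))
    if n=="top":
        cv2.imwrite("pics/c1.png",cv2.resize(p[130:290,220:420,::-1],None,fx=4,fy=3.75,interpolation=2)[:600])
E
```

```text
top [294 225  19  13 113] [303.8 232. ] circ ((303.1129150390625, 228.33871459960938), 9.493659019470215) ell ((302.839599609375, 228.62831115722656), (16.0979061126709, 17.381519317626953), 87.84912109375) [510.1  81.3  76. ] [509.5  81.8  76. ] depth 1018.02673
red [316.68831169 143.65800866] [311 128  12  34 231] [684.5  50.4  75. ]
top base [ 257  157  102  109 5381] [array([437.6,  -3.8]), array([469. , 185.9]), array([683.1, 151.1]), array([646.4, -40.9])] [np.float64(212.0), np.float64(192.0), np.float64(217.0), np.float64(195.0)] [559.025  73.075]
scene [  0   0  70  22 568] [24.4  7.1] circ ((34.5, 8.0), 35.41549301147461) ell ((20.599618911743164, 7.944672107696533), (16.754322052001953, 76.20855712890625), 82.55175018310547) [  788.2 -1083.5    76. ] [  821.6 -1112.6    76. ] depth 2095.5532
scene [198   0  17   5  63] [205.    1.4] circ ((206.0, 1.5), 8.139510154724121) ell ((205.29791259765625, 0.892162561416626), (5.180215358734131, 19.241392135620117), 82.62141418457031) [ 360.7 -768.8   76. ] [ 360.5 -773.7   76. ] depth 1287.5505
scene [342 189  19  13 129] [351.3 196.1] circ ((351.0, 193.5), 9.34087085723877) ell ((351.4228210449219, 194.2635955810547), (13.209867477416992, 17.065025329589844), 76.80816650390625) [511.4  81.9  76. ] [512.   83.8  76. ] depth 736.7291
red [268.15957447 233.37588652] [250 224  38  20 282] [687.3  52.7  75. ]
scene base [ 312  186   88   78 1879] [array([596. , 170.1]), array([674.6,  77.6]), array([448.4,  45.5]), array([472.6, 189.7])] [np.float64(125.0), np.float64(121.0), np.float64(228.0), np.float64(146.0)] [547.9   120.725]
```

View pics/c1.png

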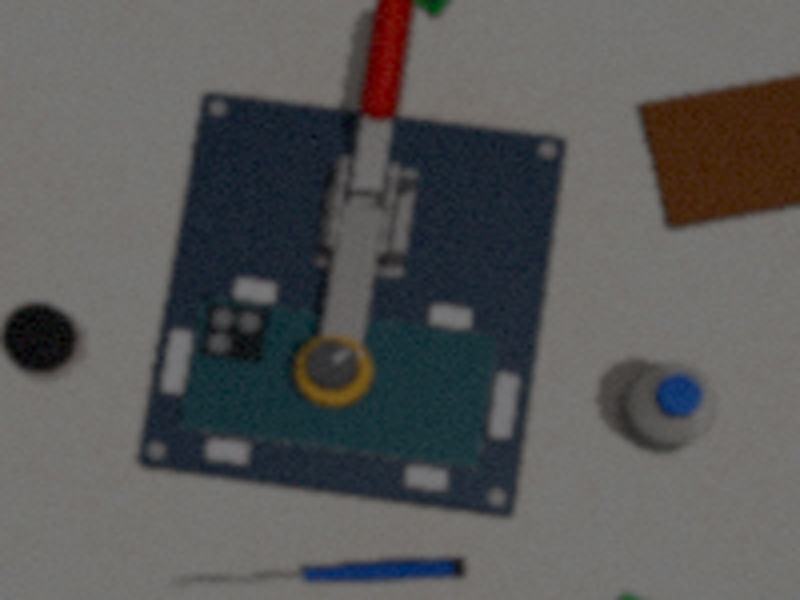

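The nut axis is at about (510.5, 82), and the two views agree to 2 mm. The jig's yaw is about -0.172. I'm moving above it now to refine with the wrist camera.

The rows are not in the units I measure in: shifts go in shares of 500 mm and turns go in shares of 4 rad. I convert before sending: -0.41 m / 0.5 = -0.82, -0.35 m / 0.5 = -0.7.

>>> move_arm(motion=[[0, 0, 0, -0.116, -0.1, 0, 0.085], [0, 0, 0, -0.22, -0.188, 0, 0.085], [0, 0, 0, -0.32, -0.274, 0, 0.085], [0, 0, 0, -0.42, -0.36, 0, 0.085], [0, 0, 0, -0.52, -0.444, 0, 0.085], [0, 0, 0, -0.62, -0.53, 0, 0.085], [0, 0, 0, -0.72, -0.616, 0, 0.085], [0, 0, 0, -0.82, -0.7, 0, 0.085]])

```text
clock: 1.1
eef_pos: [452.4, 173.2, 231.3]
tcp_rot: [3.141, 0.0, 2.843]
contact_force: [0.2, 1.6, 0.1]
opening: 0.996
grasp_force: 0.0
```

In the tool's units: -0.0537 m / 0.5 = -0.1074, -0.0464 m / 0.5 = -0.0928, 0.22 rad / 4 = 0.055.

>>> move_arm(motion=[[0, 0, 0.0275, -0.0774, -0.0668, 0.032, 0.085], [0, 0, 0.055, -0.1074, -0.0928, 0.062, 0.085], [0, 0, 0.055, -0.1074, -0.0928, 0.062, 0.085], [0, 0, 0.055, -0.1074, -0.0928, 0.062, 0.085]])

```text
clock: 1.6
eef_pos: [489.1, 115.3, 200.4]
tcp_rot: [-3.142, -0.0, 2.625]
contact_force: [1.1, 0.7, 0.5]
opening: 0.992
grasp_force: 0.0
```

```bash
cat >> h.py <<'E'
from rig import sensors,grab_frame
from scipy.spatial.transform import Rotation as R
def st():
    s=sensors.sense();print("t",round(s["clock"],2),"q",s["qpos"].round(2),"p",s["eef_pos"].round(1),"rpy",s["tcp_rot"].round(3),"F",s["contact_force"].round(2),"T",s["wrist_torque"].round(3),"g",round(s["grasp_force"],1),"o",round(s["opening"]*85.4,1));return s
def shift(x,y,z,yaw=None):
    s=sensors.sense();M=R.from_euler("xyz",s["tcp_rot"])
    print("shift mm",M.inv().apply(np.array([x,y,z])-s["eef_pos"]).round(2), "turn z",None if yaw is None else round(-(yaw-s["tcp_rot"][2]),3))
def wray(u,v,z):
    c=camera_params("wrist");K=c["camera_matrix"];T=c["world_from_camera"]
    a=(u-K[0,2])/K[0,0];b=(v-K[1,2])/K[1,1];t=np.hypot(a,b)
    d=T[:3,:3]@np.array([a/t*np.sin(t),b/t*np.sin(t),np.cos(t)]);o=T[:3,3]
    return (o+d*(z-o[2])/d[2]).round(1)
E
python3 - <<'E'
from h import *
st();p,d=grab_frame("wrist");cv2.imwrite("pics/w1.png",p[...,::-1]);np.savez("w1.npz",p=p,d=d)
print(camera_params("wrist"));shift(510.5,82,200,2.62)
h=cv2.cvtColor(p,cv2.COLOR_RGB2HSV);m=cv2.inRange(h,(14,110,70),(32,255,255))
nn,l,s,ce=cv2.connectedComponentsWithStats(m)
for i in range(1,nn):
    if s[i,4]>60: print(s[i],ce[i],wray(*ce[i],78))
E
```

```text
t 1.6 q [ 0.23  0.2   1.92  0.    1.02 -0.83] p [489.1 115.3 200.4] rpy [-3.142 -0.     2.625] F [1.13 0.67 0.55] T [ 0.011  0.023 -0.035] g 0.0 o 84.7
{'camera_matrix': array([[309.70691629,   0.        , 320.32034169],
       [  0.        , 309.70691629, 202.09798404],
       [  0.        ,   0.        ,   1.        ]]), 'world_from_camera': array([[ 4.94521277e-01,  8.30486169e-01,  2.56400914e-01,
         4.23853621e+02],
       [ 8.69165029e-01, -4.72828351e-01, -1.44863736e-01,
         1.52960038e+02],
       [ 9.26292674e-04,  2.94492907e-01, -9.55653216e-01,
         3.42539990e+02],
       [ 0.00000000e+00,  0.00000000e+00,  0.00000000e+00,
         1.00000000e+00]])}
shift mm [-35.17 -18.7    0.68] turn z 0.005
[279 211  41  34 633] [299.69036335 224.01895735] [503.7  86.   78. ]
[ 548  266   92  134 7611] [605.08960715 346.14295099] [1007.6  439.    78. ]
[457 379  38  21 449] [477.85523385 392.21603563] [875.5 171.3  78. ]
```

View pics/w1.png

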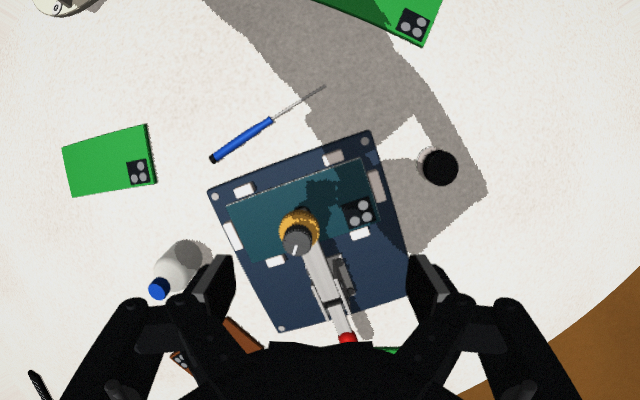

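The wrist view shows the nut at about (299,231) and the dark head at (297,240), with the bar running down to the handle. The fingers are at (215,290) and (425,290). The surroundings are clear, so I'm centring and looking again.

In the tool's units: 0.05 m / 0.5 = 0.1, -0.0352 m / 0.5 = -0.0704.

>>> move_arm(motion=[[0, 0, 0, -0.036, -0.02, 0.02, 0.065], [0, 0, 0, -0.0704, -0.0374, 0.06, 0.06], [0, 0, 0, -0.0704, -0.0374, 0.1, 0.06], [0, 0, 0, -0.0704, -0.0374, 0.1, 0.06], [0, 0, 0, -0.0704, -0.0374, 0.1, 0.06]])

```text
clock: 2.28
eef_pos: [510.9, 82.0, 151.2]
tcp_rot: [3.141, 0.001, 2.624]
contact_force: [-0.3, 0.3, 0.0]
opening: 0.699
grasp_force: 0.0
```

```bash
python3 - <<'E'
from h import *
st();p,d=grab_frame("wrist");np.savez("w2.npz",p=p,d=d)
h=cv2.cvtColor(p,cv2.COLOR_RGB2HSV);m=cv2.inRange(h,(12,100,50),(34,255,255))
nn,l,s,ce=cv2.connectedComponentsWithStats(m)
for i in range(1,nn):
    if s[i,4]>60:
        hull=cv2.convexHull(np.argwhere(l==i)[:,::-1].astype(np.int32));e=cv2.fitEllipse(hull)
        print(s[i],e,wray(*e[0],72),wray(*e[0],78))
cv2.imwrite("pics/w2.png",p[...,::-1])
E
```

```text
t 2.27 q [ 0.16  0.28  1.94  0.    0.92 -0.9 ] p [510.9  82.  151.2] rpy [3.141e+00 1.000e-03 2.624e+00] F [-0.35  0.32  0.03] T [-0.014  0.019  0.028] g 0.0 o 59.7
[293 185  50  43 998] ((317.6971435546875, 210.9532470703125), (50.40829086303711, 51.062469482421875), 171.11073303222656) [510.4  80.5  72. ] [508.6  81.6  78. ]
[ 549  284   91  116 6305] ((722.36328125, 311.2570495605469), (121.45515441894531, 381.271484375), 67.67366027832031) [1634.6 1192.3   72. ] [1602.3 1163.2   78. ]
```

View pics/w2.png

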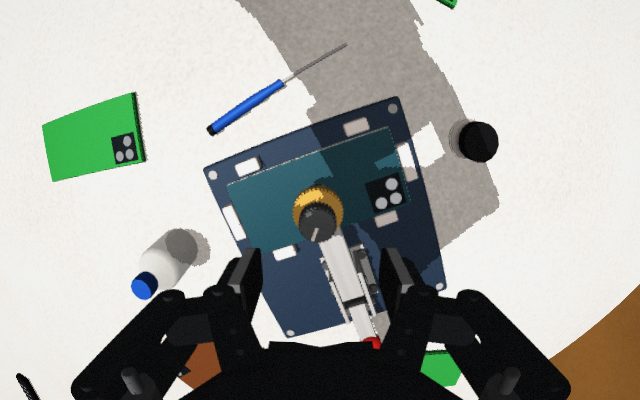

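The wrist view puts the nut at (318,211), midway between the fingers at (250,270) and (392,270). That gives the axis at about (510.3, 81.7). Next I'll descend with the fingers straddling the bar and grip the nut.

In the tool's units: 0.095 m / 0.5 = 0.19, 0.085 m / 0.5 = 0.17.

>>> move_arm(motion=[[0, 0, 0, 0.0008, -0.001, 0.05, 0.056], [0, 0, 0, 0.0008, -0.001, 0.1, 0.056], [0, 0, 0, 0.0008, -0.001, 0.14, 0.056], [0, 0, 0, 0.0008, -0.001, 0.17, 0.056], [0, 0, 0, 0.0008, -0.001, 0.19, 0.056], [0, 0, 0, 0.0008, -0.001, 0.19, 0.056]], grip_force=35)

```text
clock: 3.08
eef_pos: [509.9, 81.0, 55.1]
tcp_rot: [-3.141, -0.0, 2.623]
contact_force: [-0.8, -0.0, -0.1]
opening: 0.656
grasp_force: 0.0
```

>>> move_arm(motion=[[0, 0, 0, 0, 0, 0, 0.04], [0, 0, 0, 0, 0, 0, 0.03], [0, 0, 0, 0, 0, 0, 0.03], [0, 0, 0, 0, 0, 0, 0.03]], grip_force=35)

```text
clock: 3.58
eef_pos: [510.0, 80.2, 56.1]
tcp_rot: [-3.141, 0.0, 2.623]
contact_force: [-2.5, -5.3, 5.7]
opening: 0.406
grasp_force: 34.3
```

```bash
python3 -c "
from h import *
st()"
```

```text
t 3.58 q [ 0.15  0.43  2.   -0.    0.71 -0.9 ] p [510.   80.2  56.1] rpy [-3.141  0.     2.623] F [-2.55 -5.26  5.66] T [-1.162  0.521  0.01 ] g 34.3 o 34.7
```

In the tool's units: -0.001 m / 0.5 = -0.002, -0.25 rad / 4 = -0.0625.

>>> move_arm(motion=[[0, 0, -0.025, 0, -0.002, 0, 0.03], [0, 0, -0.0625, 0, -0.002, 0, 0.03], [0, 0, -0.1, 0, -0.002, 0, 0.03], [0, 0, -0.1, 0, -0.002, 0, 0.03]])

```text
clock: 4.08
eef_pos: [510.0, 80.2, 56.1]
tcp_rot: [3.141, 0.001, 3.022]
contact_force: [-1.2, 0.7, 5.8]
opening: 0.405
grasp_force: 34.9
```

```bash
python3 -c "
from h import *
st();p,d=grab_frame('wrist');np.savez('w3.npz',p=p);cv2.imwrite('pics/w3.png',cv2.resize(p[130:290,220:420,::-1],None,fx=3,fy=3))"
```

```text
t 4.08 q [ 0.15  0.43  2.   -0.    0.71 -1.3 ] p [510.   80.2  56.1] rpy [3.141e+00 1.000e-03 3.022e+00] F [-1.19  0.67  5.85] T [-0.194  0.347  0.137] g 34.9 o 34.6
```

View pics/w3.png

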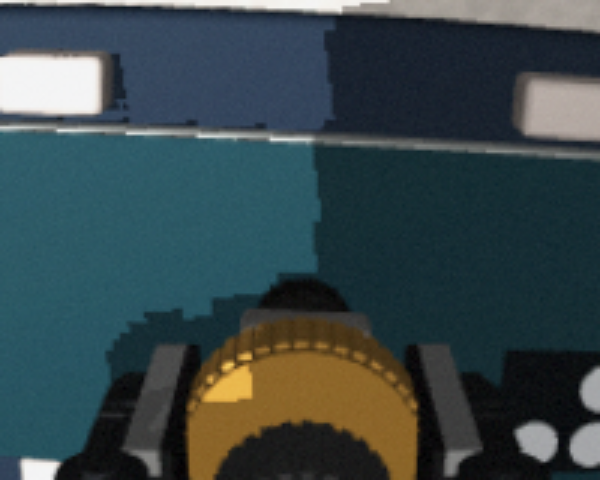

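In the tool's units: -0.3 rad / 4 = -0.075.

>>> move_arm(motion=[[0, 0, -0.0375, 0, 0, 0, 0.03], [0, 0, -0.075, 0, 0, 0, 0.03]])

```text
clock: 4.38
eef_pos: [510.0, 80.2, 56.1]
tcp_rot: [3.142, 0.001, -2.96]
contact_force: [-1.8, 0.9, 7.0]
opening: 0.406
grasp_force: 35.0
```

```bash
python3 -c "
from h import *
st()"
```

```text
t 4.38 q [ 0.15  0.43  2.    0.    0.71 -1.6 ] p [510.   80.2  56.1] rpy [ 3.142e+00  1.000e-03 -2.960e+00] F [-1.8   0.88  7.03] T [-0.205  0.264 -0.053] g 35.0 o 34.7
```

>>> move_arm(motion=[[0, 0, 0, 0, 0, 0, 0.055], [0, 0, 0, 0, 0, 0, 0.055], [0, 0, 0, 0, 0, 0, 0.055]])

```text
clock: 4.75
eef_pos: [509.6, 80.1, 55.3]
tcp_rot: [-3.142, 0.0, -2.963]
contact_force: [0.4, 0.0, -0.5]
opening: 0.642
grasp_force: 0.0
```

```bash
python3 -c "
from h import *
st();p,d=grab_frame('wrist');np.savez('w4.npz',p=p);cv2.imwrite('pics/w4.png',cv2.resize(p[190:350,220:420,::-1],None,fx=3,fy=3))"
```

```text
t 4.75 q [ 0.15  0.43  2.   -0.    0.71 -1.6 ] p [509.6  80.1  55.3] rpy [-3.142  0.    -2.963] F [ 0.43  0.02 -0.48] T [-0.012 -0.027 -0.019] g 0.0 o 54.8
```

View pics/w4.png

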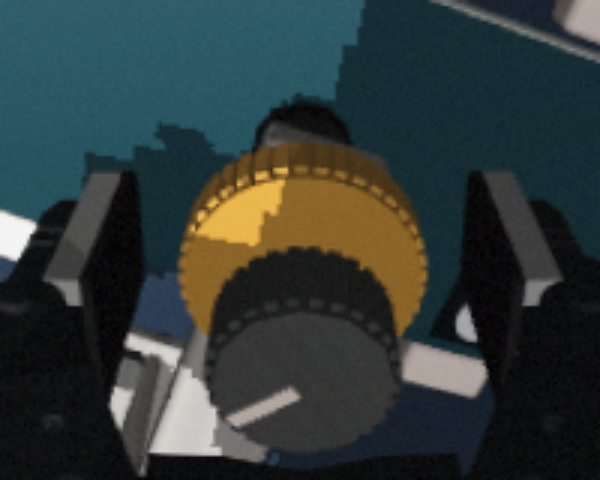

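The mark on the head now shows at crop position (262,408). The nut sits centred between the fingers, and the torque stayed low, so it is turning. Next is the second slackening stroke.

In the tool's units: 0.72 rad / 4 = 0.18.

>>> move_arm(motion=[[0, 0, 0.045, 0, 0, 0, 0.055], [0, 0, 0.09, 0, 0, 0, 0.055], [0, 0, 0.135, 0, 0, 0, 0.055], [0, 0, 0.18, 0, 0, 0, 0.055], [0, 0, 0.18, 0, 0, 0, 0.03], [0, 0, 0.18, 0, 0, 0, 0.03], [0, 0, 0.18, 0, 0, 0, 0.03], [0, 0, 0.18, 0, 0, 0, 0.03]])

```text
clock: 5.8
eef_pos: [509.7, 80.3, 55.5]
tcp_rot: [3.141, 0.0, 2.604]
contact_force: [-0.1, 2.3, 3.6]
opening: 0.406
grasp_force: 34.6
```

In the tool's units: -0.51 rad / 4 = -0.1275.

>>> move_arm(motion=[[0, 0, -0.0425, 0, 0, 0, 0.03], [0, 0, -0.085, 0, 0, 0, 0.03], [0, 0, -0.1275, 0, 0, 0, 0.03]])

```text
clock: 6.18
eef_pos: [509.7, 80.2, 55.4]
tcp_rot: [3.141, 0.0, 3.119]
contact_force: [-1.8, 2.0, 4.8]
opening: 0.405
grasp_force: 34.7
```

```bash
python3 -c "
from h import *
st()"
```

```text
t 6.17 q [ 0.15  0.43  2.    0.    0.71 -1.4 ] p [509.7  80.2  55.4] rpy [3.141 0.    3.119] F [-1.76  1.95  4.75] T [ 0.439  0.082 -0.042] g 34.7 o 34.6
```

In the tool's units: -0.32 rad / 4 = -0.08.

>>> move_arm(motion=[[0, 0, -0.0425, 0, 0, 0, 0.03], [0, 0, -0.08, 0, 0, 0, 0.03], [0, 0, -0.08, 0, 0, 0, 0.03]])

```text
clock: 6.55
eef_pos: [509.7, 80.1, 55.4]
tcp_rot: [-3.142, 0.0, -2.851]
contact_force: [-1.5, 2.5, 4.4]
opening: 0.405
grasp_force: 34.7
```

```bash
python3 -c "
from h import *
st()"
```

```text
t 6.55 q [ 0.15  0.43  2.   -0.    0.71 -1.71] p [509.7  80.1  55.4] rpy [-3.142  0.    -2.851] F [-1.48  2.47  4.44] T [ 0.386  0.191 -0.004] g 34.7 o 34.6
```

>>> move_arm(motion=[[0, 0, 0, 0, 0, 0, 0.055], [0, 0, 0, 0, 0, 0, 0.055], [0, 0, 0, 0, 0, 0, 0.055]])

```text
clock: 6.92
eef_pos: [509.5, 80.0, 55.1]
tcp_rot: [-3.142, -0.0, -2.851]
contact_force: [-0.2, 0.4, -0.2]
opening: 0.643
grasp_force: 0.0
```

```bash
python3 -c "
from h import *
st();p,d=grab_frame('wrist');np.savez('w5.npz',p=p);cv2.imwrite('pics/w5.png',cv2.resize(p[190:350,220:420,::-1],None,fx=3,fy=3))"
```

```text
t 6.92 q [ 0.15  0.43  2.   -0.    0.71 -1.71] p [509.5  80.   55.1] rpy [-3.142 -0.    -2.851] F [-0.21  0.42 -0.19] T [ 0.025 -0.029  0.027] g 0.0 o 54.9
```

View pics/w5.png

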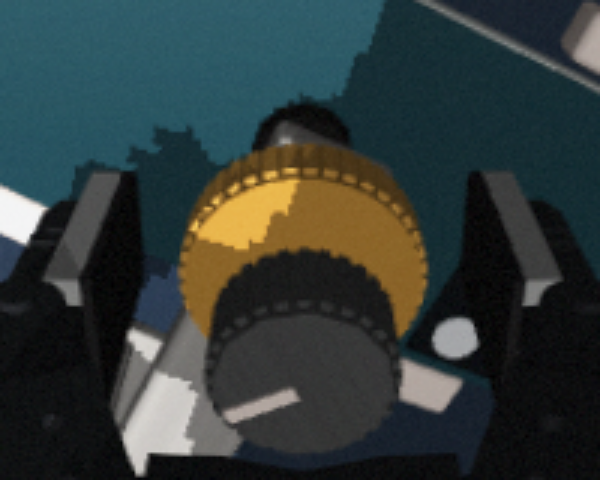

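The head mark is unchanged apart from the hand's own 0.11 rad turn, so the screw stayed put. The nut turned slack, with torque near 0. Next I'll rise to the head, wind the wrist back, and close at 5 N.

In the tool's units: -0.027 m / 0.5 = -0.054, -0.015 m / 0.5 = -0.03, -1.15 rad / 4 = -0.2875.

>>> move_arm(motion=[[0, 0, 0, 0, 0, -0.03, 0.05], [0, 0, -0.025, 0, 0, -0.054, 0.05], [0, 0, -0.07, 0, 0, -0.054, 0.045], [0, 0, -0.115, 0, 0, -0.054, 0.045], [0, 0, -0.16, 0, 0, -0.054, 0.045], [0, 0, -0.205, 0, 0, -0.054, 0.045], [0, 0, -0.25, 0, 0, -0.054, 0.045], [0, 0, -0.2875, 0, 0, -0.054, 0.045]], grip_force=5)

```text
clock: 7.98
eef_pos: [509.9, 80.1, 83.3]
tcp_rot: [-3.141, 0.0, -1.695]
contact_force: [0.4, 0.0, 1.6]
opening: 0.527
grasp_force: 0.0
```

>>> move_arm(motion=[[0, 0, 0, 0, 0, 0, 0.035], [0, 0, 0, 0, 0, 0, 0.028], [0, 0, 0, 0, 0, 0, 0.025], [0, 0, 0, 0, 0, 0, 0.023], [0, 0, 0, 0, 0, 0, 0.023]], grip_force=5)

```text
clock: 8.6
eef_pos: [509.8, 80.1, 82.5]
tcp_rot: [-3.141, 0.0, -1.701]
contact_force: [0.1, -0.4, 3.1]
opening: 0.272
grasp_force: 14.4
```

```bash
python3 -c "
from h import *
st()"
```

```text
t 8.6 q [ 0.15  0.39  1.99 -0.    0.77 -2.86] p [509.8  80.1  82.5] rpy [-3.141  0.    -1.701] F [ 0.09 -0.42  3.05] T [-0.071 -0.061 -0.019] g 14.4 o 23.2
```

>>> move_arm(motion=[[0, 0, 0, 0, 0, 0, 0.0236], [0, 0, 0, 0, 0, 0, 0.0236], [0, 0, 0, 0, 0, 0, 0.0236]], grip_force=5)

```text
clock: 8.98
eef_pos: [509.8, 80.1, 82.5]
tcp_rot: [-3.141, 0.0, -1.7]
contact_force: [-0.2, -0.3, 4.2]
opening: 0.279
grasp_force: 6.7
```

>>> move_arm(motion=[[0, 0, 0, 0, 0, 0, 0.0238], [0, 0, 0, 0, 0, 0, 0.0238], [0, 0, 0, 0, 0, 0, 0.0238]], grip_force=5)

```text
clock: 9.35
eef_pos: [509.8, 80.1, 82.4]
tcp_rot: [-3.141, 0.0, -1.7]
contact_force: [1.8, -0.2, 3.8]
opening: 0.281
grasp_force: 2.9
```

In the tool's units: 0.2 rad / 4 = 0.05.

>>> move_arm(motion=[[0, 0, 0.025, 0, 0, 0, 0.0238], [0, 0, 0.05, 0, 0, 0, 0.0238]])

```text
clock: 9.6
eef_pos: [509.9, 80.3, 82.2]
tcp_rot: [-3.141, 0.0, -1.904]
contact_force: [3.1, 0.6, 2.0]
opening: 0.278
grasp_force: 2.8
```

```bash
python3 -c "
from h import *
st()"
```

```text
t 9.6 q [ 0.15  0.39  1.99  0.    0.77 -2.66] p [509.9  80.3  82.2] rpy [-3.141  0.    -1.904] F [3.11 0.59 1.98] T [ 0.067 -0.34   0.059] g 2.8 o 23.7
```

In the tool's units: -0.0003 m / 0.5 = -0.0006.

>>> move_arm(motion=[[0, 0, 0, 0, -0.0006, 0, 0.0236], [0, 0, 0, 0, -0.0006, 0, 0.0236], [0, 0, 0, 0, -0.0006, 0, 0.0236]])

```text
clock: 9.98
eef_pos: [509.9, 80.2, 82.2]
tcp_rot: [3.141, 0.0, -1.899]
contact_force: [2.0, 2.7, 0.9]
opening: 0.276
grasp_force: 4.9
```

```bash
python3 -c "
from h import *
st();p,d=grab_frame('wrist');np.savez('w6.npz',p=p);cv2.imwrite('pics/w6.png',cv2.resize(p[180:340,220:420,::-1],None,fx=4,fy=3.75))"
```

```text
t 9.97 q [ 0.15  0.39  1.99  0.    0.77 -2.66] p [509.9  80.2  82.2] rpy [ 3.141  0.    -1.899] F [2.04 2.71 0.91] T [ 0.402 -0.283 -0.06 ] g 4.9 o 23.6
```

View pics/w6.png

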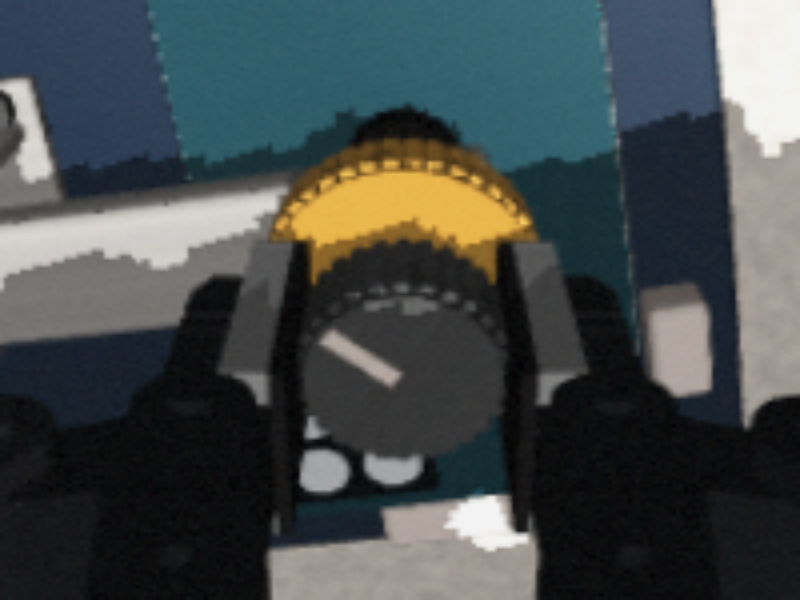

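At 4.9 N the fingers clear the nut. The head mark runs in the crop from (325,335) to (395,380). I'll now turn down in small steps, logging torque and the mark angle relative to the tool, where any change means slip.

```bash
cat >> h.py <<'E'
def mark():
    st();p,d=grab_frame("wrist");g=p.min(2).astype(int)
    m=np.zeros(g.shape,np.uint8);cv2.ellipse(m,((320.7,279.2),(44,38),0),255,-1)
    v,u=np.nonzero((m>0)&(g>120));x=u-320.7;y=(v-279.2)*50/44
    print("mark",len(u),round(np.arctan2(y.mean(),x.mean()),3),"r",round(np.hypot(x.mean(),y.mean()),1))
E
python3 -c "
from h import *
mark()"
```

```text
t 10.03 q [ 0.15  0.39  1.99  0.    0.77 -2.66] p [509.9  80.2  82.2] rpy [ 3.142  0.    -1.9  ] F [0.34 2.73 1.24] T [ 0.437 -0.339 -0.014] g 4.9 o 23.9
mark 85 -2.732 r 11.7
```

In the tool's units: 0.0001 m / 0.5 = 0.0002, 0.36 rad / 4 = 0.09.

>>> move_arm(motion=[[0, 0, 0.03, 0, 0, 0, 0.0236], [0, 0, 0.06, 0, 0, 0.0002, 0.0236], [0, 0, 0.09, 0, 0, 0.0002, 0.0236]])

```text
clock: 10.45
eef_pos: [509.8, 80.1, 82.1]
tcp_rot: [3.141, 0.0, -2.264]
contact_force: [1.6, 3.1, 1.0]
opening: 0.272
grasp_force: 4.9
```

```bash
python3 -c "
from h import *
mark()"
```

```text
t 10.45 q [ 0.15  0.39  1.99  0.    0.77 -2.3 ] p [509.8  80.1  82.1] rpy [ 3.141  0.    -2.264] F [1.58 3.14 1.02] T [ 0.498 -0.253  0.04 ] g 4.9 o 23.2
mark 86 -2.756 r 11.6
```

In the tool's units: 0.0001 m / 0.5 = 0.0002, 0.36 rad / 4 = 0.09.

>>> move_arm(motion=[[0, 0, 0.03, 0, 0, 0, 0.0236], [0, 0, 0.06, 0, 0, 0.0002, 0.0236], [0, 0, 0.09, 0, 0, 0.0002, 0.0236]])

```text
clock: 10.88
eef_pos: [509.8, 80.0, 82.0]
tcp_rot: [3.141, -0.0, -2.622]
contact_force: [1.5, 2.4, 1.9]
opening: 0.28
grasp_force: 4.9
```

```bash
python3 -c "
from h import *
mark()"
```

```text
t 10.88 q [ 0.15  0.39  1.99  0.    0.77 -1.94] p [509.8  80.   82. ] rpy [ 3.141 -0.    -2.622] F [1.5  2.37 1.88] T [ 0.434 -0.173  0.046] g 4.9 o 23.9
mark 85 -2.775 r 11.7
```

In the tool's units: 0.0001 m / 0.5 = 0.0002, 0.36 rad / 4 = 0.09.

>>> move_arm(motion=[[0, 0, 0.03, 0, 0, 0, 0.0236], [0, 0, 0.06, 0, 0, 0.0002, 0.0236], [0, 0, 0.09, 0, 0, 0.0002, 0.0236]])

```text
clock: 11.3
eef_pos: [509.6, 80.1, 81.9]
tcp_rot: [3.141, -0.0, -2.98]
contact_force: [0.6, 2.9, 1.2]
opening: 0.279
grasp_force: 5.0
```

```bash
python3 -c "
from h import *
mark()"
```

```text
t 11.3 q [ 0.15  0.39  1.99  0.    0.77 -1.58] p [509.6  80.1  81.9] rpy [ 3.141 -0.    -2.98 ] F [0.6  2.9  1.22] T [ 0.527 -0.204  0.019] g 5.0 o 23.8
mark 88 -2.79 r 11.5
```

In the tool's units: 0.0001 m / 0.5 = 0.0002, 0.36 rad / 4 = 0.09.

>>> move_arm(motion=[[0, 0, 0.03, 0, 0, 0, 0.0236], [0, 0, 0.06, 0, 0, 0.0002, 0.0236], [0, 0, 0.09, 0, 0, 0.0002, 0.0236]])

```text
clock: 11.72
eef_pos: [509.6, 80.1, 81.8]
tcp_rot: [3.142, -0.0, 2.944]
contact_force: [1.2, 3.6, 1.3]
opening: 0.276
grasp_force: 5.0
```

```bash
python3 -c "
from h import *
mark()"
```

```text
t 11.72 q [ 0.15  0.39  1.99  0.    0.77 -1.22] p [509.6  80.1  81.8] rpy [ 3.142 -0.     2.944] F [1.24 3.57 1.25] T [ 0.698 -0.138  0.092] g 5.0 o 23.6
mark 85 -2.799 r 11.5
```

In the tool's units: 0.0001 m / 0.5 = 0.0002, 0.36 rad / 4 = 0.09.

>>> move_arm(motion=[[0, 0, 0.03, 0, 0, 0, 0.0236], [0, 0, 0.06, 0, 0, 0.0002, 0.0236], [0, 0, 0.09, 0, 0, 0.0002, 0.0236]])

```text
clock: 12.15
eef_pos: [509.6, 80.2, 81.7]
tcp_rot: [-3.142, -0.001, 2.585]
contact_force: [0.9, 3.9, 0.6]
opening: 0.275
grasp_force: 5.0
```

```bash
python3 -c "
from h import *
mark()"
```

```text
t 12.15 q [ 0.15  0.39  1.99  0.    0.77 -0.86] p [509.6  80.2  81.7] rpy [-3.142e+00 -1.000e-03  2.585e+00] F [0.9  3.94 0.61] T [ 0.611 -0.176  0.084] g 5.0 o 23.5
mark 86 -2.783 r 11.6
```

```bash
cat >> h.py <<'E'
def feel(k=8):
    t=[]
    for i in range(k): t.append(sensors.sense()["wrist_torque"][2]);grab_frame("top")
    print("Tz mean",np.mean(t).round(4),"sd",np.std(t).round(3));mark()
E
python3 -c "
from h import *
feel()"
```

```text
Tz mean -0.0079 sd 0.052
t 12.6 q [ 0.15  0.39  1.99  0.    0.77 -0.86] p [509.7  80.1  81.7] rpy [-3.142 -0.     2.585] F [1.05 5.58 0.3 ] T [ 0.874 -0.088  0.017] g 5.0 o 23.7
mark 86 -2.759 r 11.7
```

In the tool's units: 0.0003 m / 0.5 = 0.0006, 0.0001 m / 0.5 = 0.0002, 0.24 rad / 4 = 0.06.

>>> move_arm(motion=[[0, 0, 0.03, 0, 0.0006, 0, 0.0236], [0, 0, 0.06, 0, 0.0006, 0.0002, 0.0236]])

```text
clock: 12.9
eef_pos: [509.7, 80.2, 81.6]
tcp_rot: [-3.141, -0.0, 2.342]
contact_force: [0.2, 4.9, 0.7]
opening: 0.281
grasp_force: 5.0
```

```bash
python3 -c "
from h import *
feel()"
```

```text
Tz mean -0.0065 sd 0.035
t 13.3 q [ 0.15  0.39  1.99 -0.    0.77 -0.62] p [509.7  80.2  81.6] rpy [-3.141 -0.     2.344] F [-0.65  3.32  0.13] T [ 0.576  0.042 -0.007] g 4.9 o 23.9
mark 88 -2.768 r 11.5
```

In the tool's units: 0.0001 m / 0.5 = 0.0002, 0.24 rad / 4 = 0.06.

>>> move_arm(motion=[[0, 0, 0.03, 0, 0, 0, 0.0236], [0, 0, 0.06, 0, 0, 0.0002, 0.0236]])

```text
clock: 13.6
eef_pos: [509.8, 80.2, 81.5]
tcp_rot: [-3.141, -0.0, 2.1]
contact_force: [-0.7, 4.2, 1.2]
opening: 0.277
grasp_force: 5.0
```

```bash
python3 -c "
from h import *
feel()"
```

```text
Tz mean -0.0017 sd 0.042
t 14.0 q [ 0.15  0.39  1.99 -0.    0.77 -0.38] p [509.8  80.2  81.5] rpy [-3.141 -0.     2.104] F [-0.28  2.5   0.74] T [ 0.602  0.17  -0.053] g 4.9 o 23.6
mark 89 -2.764 r 11.6
```

```bash
cat >> h.py <<'E'
def tq():
    s=sensors.sense();print("tau6",round(s["joint_efforts"][5],4),"qd6",round(s["qvel"][5],3));mark()
E
python3 -c "
from h import *
tq()"
```

```text
tau6 -0.045 qd6 0.006
t 14.05 q [ 0.15  0.39  1.99 -0.    0.77 -0.38] p [509.9  80.2  81.5] rpy [-3.141 -0.     2.104] F [-1.5   3.18  1.46] T [ 0.515  0.19  -0.014] g 4.9 o 24.0
mark 86 -2.765 r 11.6
```

In the tool's units: 0.12 rad / 4 = 0.03.

>>> move_arm(motion=[[0, 0, 0.015, 0, 0, 0, 0.0236], [0, 0, 0.03, 0, 0, 0, 0.0236]])

```text
clock: 14.35
eef_pos: [509.8, 80.2, 81.5]
tcp_rot: [-3.141, -0.0, 1.982]
contact_force: [-1.1, 3.4, 0.3]
opening: 0.282
grasp_force: 4.9
```

```bash
python3 -c "
from h import *
tq()"
```

```text
tau6 -0.7584 qd6 0.476
t 14.35 q [ 0.15  0.39  1.99 -0.    0.77 -0.26] p [509.8  80.2  81.5] rpy [-3.141 -0.     1.982] F [-1.13  3.35  0.29] T [0.575 0.196 0.045] g 4.9 o 24.1
mark 84 -2.777 r 11.5
```

In the tool's units: 0.0001 m / 0.5 = 0.0002, 0.12 rad / 4 = 0.03.

>>> move_arm(motion=[[0, 0, 0.015, 0, 0, 0, 0.0236], [0, 0, 0.03, 0, 0, 0.0002, 0.0236]])

```text
clock: 14.65
eef_pos: [509.9, 80.2, 81.4]
tcp_rot: [-3.141, -0.0, 1.862]
contact_force: [-0.9, 3.0, 1.6]
opening: 0.278
grasp_force: 5.0
```

```bash
python3 -c "
from h import *
tq()"
```

```text
tau6 -0.7556 qd6 0.477
t 14.65 q [ 0.15  0.39  1.99 -0.    0.77 -0.14] p [509.9  80.2  81.4] rpy [-3.141 -0.     1.862] F [-0.87  3.01  1.6 ] T [0.519 0.251 0.022] g 5.0 o 23.7
mark 86 -2.776 r 11.8
```

In the tool's units: 0.12 rad / 4 = 0.03.

>>> move_arm(motion=[[0, 0, 0.015, 0, 0, 0, 0.0236], [0, 0, 0.03, 0, 0, 0, 0.0236]])

```text
clock: 14.95
eef_pos: [509.9, 80.2, 81.4]
tcp_rot: [-3.141, 0.0, 1.743]
contact_force: [-1.7, 4.1, 0.1]
opening: 0.276
grasp_force: 4.9
```

```bash
python3 -c "
from h import *
tq()"
```

```text
tau6 -0.7552 qd6 0.476
t 14.95 q [ 0.15  0.39  1.99 -0.    0.77 -0.02] p [509.9  80.2  81.4] rpy [-3.141  0.     1.743] F [-1.71  4.08  0.1 ] T [0.558 0.221 0.012] g 4.9 o 23.5
mark 85 -2.775 r 11.7
```

Joint 6 effort is a clean torque signal, repeatable to about 0.003 N m. The free-turning baseline is -0.756, so I'll continue with the same step profile and watch for a rise.

In the tool's units: 0.0001 m / 0.5 = 0.0002, 0.06 rad / 4 = 0.015.

>>> move_arm(motion=[[0, 0, 0.015, 0, 0, 0, 0.0236], [0, 0, 0.03, 0, 0, 0.0002, 0.0236]])

```text
clock: 15.25
eef_pos: [509.9, 80.2, 81.4]
tcp_rot: [-3.141, 0.0, 1.624]
contact_force: [-1.4, 3.2, 1.2]
opening: 0.274
grasp_force: 5.0
```

```bash
python3 -c "
from h import *
tq()"
```

```text
tau6 -0.756 qd6 0.477
t 15.25 q [ 0.15  0.39  1.99 -0.    0.77  0.1 ] p [509.9  80.2  81.4] rpy [-3.141  0.     1.624] F [-1.39  3.16  1.17] T [0.504 0.25  0.049] g 5.0 o 23.4
mark 85 -2.777 r 12.0
```

In the tool's units: 0.12 rad / 4 = 0.03.

>>> move_arm(motion=[[0, 0, 0.015, 0, 0, 0, 0.0236], [0, 0, 0.03, 0, 0, 0, 0.0236]])

```text
clock: 15.55
eef_pos: [509.9, 80.2, 81.4]
tcp_rot: [-3.141, 0.0, 1.504]
contact_force: [-0.6, 3.7, 0.5]
opening: 0.277
grasp_force: 4.9
```

```bash
python3 -c "
from h import *
tq()"
```

```text
tau6 -0.7556 qd6 0.476
t 15.55 q [ 0.15  0.39  1.99 -0.    0.77  0.22] p [509.9  80.2  81.4] rpy [-3.141  0.     1.504] F [-0.57  3.69  0.48] T [0.498 0.21  0.07 ] g 4.9 o 23.6
mark 83 -2.775 r 11.9
```

In the tool's units: 0.0001 m / 0.5 = 0.0002, 0.12 rad / 4 = 0.03.

>>> move_arm(motion=[[0, 0, 0.015, 0, 0, 0, 0.0236], [0, 0, 0.03, 0, 0, 0.0002, 0.0236]])

```text
clock: 15.85
eef_pos: [510.0, 80.2, 81.3]
tcp_rot: [-3.141, 0.0, 1.385]
contact_force: [-1.7, 3.5, 1.4]
opening: 0.279
grasp_force: 5.0
```

```bash
python3 -c "
from h import *
tq()"
```

```text
tau6 -0.756 qd6 0.478
t 15.85 q [ 0.15  0.39  1.99 -0.    0.77  0.34] p [510.   80.2  81.3] rpy [-3.141  0.     1.385] F [-1.73  3.53  1.42] T [0.478 0.235 0.119] g 5.0 o 23.8
mark 83 -2.779 r 11.9
```

In the tool's units: 0.12 rad / 4 = 0.03.

>>> move_arm(motion=[[0, 0, 0.015, 0, 0, 0, 0.0236], [0, 0, 0.03, 0, 0, 0, 0.0236]])

```text
clock: 16.15
eef_pos: [510.0, 80.2, 81.3]
tcp_rot: [-3.142, 0.0, 1.265]
contact_force: [-1.9, 2.3, 0.5]
opening: 0.279
grasp_force: 5.0
```

```bash
python3 -c "
from h import *
tq()"
```

```text
tau6 -0.7557 qd6 0.477
t 16.15 q [ 0.15  0.39  1.99 -0.    0.77  0.46] p [510.   80.2  81.3] rpy [-3.142  0.     1.265] F [-1.91  2.32  0.52] T [0.473 0.163 0.097] g 5.0 o 23.8
mark 83 -2.779 r 11.9
```

In the tool's units: 0.0001 m / 0.5 = 0.0002, 0.12 rad / 4 = 0.03.

>>> move_arm(motion=[[0, 0, 0.015, 0, 0, 0, 0.0236], [0, 0, 0.03, 0, 0, 0.0002, 0.0236]])

```text
clock: 16.45
eef_pos: [510.0, 80.2, 81.2]
tcp_rot: [-3.142, 0.0, 1.145]
contact_force: [-1.2, 3.0, 2.1]
opening: 0.273
grasp_force: 5.0
```

```bash
python3 -c "
from h import *
tq()"
```

```text
tau6 -0.7563 qd6 0.477
t 16.45 q [ 0.15  0.39  1.99 -0.    0.77  0.58] p [510.   80.2  81.2] rpy [-3.142  0.     1.145] F [-1.15  3.02  2.06] T [0.435 0.28  0.025] g 5.0 o 23.3
mark 86 -2.785 r 11.9
```

In the tool's units: 0.12 rad / 4 = 0.03.

>>> move_arm(motion=[[0, 0, 0.015, 0, 0, 0, 0.0236], [0, 0, 0.03, 0, 0, 0, 0.0236]])

```text
clock: 16.75
eef_pos: [510.0, 80.2, 81.2]
tcp_rot: [-3.142, 0.0, 1.025]
contact_force: [-1.4, 2.7, 0.8]
opening: 0.281
grasp_force: 5.0
```

```bash
python3 -c "
from h import *
tq()"
```

```text
tau6 -0.7555 qd6 0.476
t 16.75 q [ 0.15  0.39  1.99 -0.    0.77  0.7 ] p [510.   80.2  81.2] rpy [-3.142  0.     1.025] F [-1.39  2.72  0.8 ] T [0.411 0.155 0.008] g 5.0 o 24.0
mark 86 -2.789 r 11.8
```

In the tool's units: 0.0001 m / 0.5 = 0.0002, 0.12 rad / 4 = 0.03.

>>> move_arm(motion=[[0, 0, 0.015, 0, 0, 0, 0.0236], [0, 0, 0.03, 0, 0, 0.0002, 0.0236]])

```text
clock: 17.05
eef_pos: [510.0, 80.2, 81.1]
tcp_rot: [3.142, 0.0, 0.906]
contact_force: [-1.0, 2.5, 2.5]
opening: 0.279
grasp_force: 5.1
```

```bash
python3 -c "
from h import *
tq()"
```

```text
tau6 -0.7553 qd6 0.475
t 17.05 q [ 0.15  0.39  1.99 -0.    0.77  0.82] p [510.   80.2  81.1] rpy [3.142 0.    0.906] F [-0.99  2.52  2.5 ] T [0.432 0.303 0.056] g 5.1 o 23.8
mark 84 -2.795 r 12.0
```

In the tool's units: 0.12 rad / 4 = 0.03.

>>> move_arm(motion=[[0, 0, 0.015, 0, 0, 0, 0.0236], [0, 0, 0.03, 0, 0, 0, 0.0236]])

```text
clock: 17.35
eef_pos: [510.0, 80.2, 81.1]
tcp_rot: [3.142, 0.0, 0.786]
contact_force: [-1.4, 3.4, 1.1]
opening: 0.279
grasp_force: 5.0
```

```bash
python3 -c "
from h import *
tq()"
```

```text
tau6 -0.752 qd6 0.477
t 17.35 q [ 0.15  0.39  1.99 -0.    0.77  0.94] p [510.   80.2  81.1] rpy [3.142 0.    0.786] F [-1.35  3.41  1.06] T [0.351 0.245 0.088] g 5.0 o 23.8
mark 84 -2.794 r 12.0
```

In the tool's units: 0.0001 m / 0.5 = 0.0002, 0.12 rad / 4 = 0.03.

>>> move_arm(motion=[[0, 0, 0.015, 0, 0, 0, 0.0236], [0, 0, 0.03, 0, 0, 0.0002, 0.0236]])

```text
clock: 17.65
eef_pos: [510.0, 80.2, 81.0]
tcp_rot: [3.142, 0.0, 0.666]
contact_force: [-2.0, 2.4, 3.6]
opening: 0.279
grasp_force: 5.1
```

```bash
python3 -c "
from h import *
tq()"
```

```text
tau6 -0.7486 qd6 0.477
t 17.65 q [ 0.15  0.39  1.99 -0.    0.77  1.06] p [510.   80.2  81. ] rpy [3.142 0.    0.666] F [-1.97  2.36  3.62] T [0.327 0.323 0.103] g 5.1 o 23.8
mark 86 -2.803 r 11.8
```

In the tool's units: 0.12 rad / 4 = 0.03.

>>> move_arm(motion=[[0, 0, 0.015, 0, 0, 0, 0.0236], [0, 0, 0.03, 0, 0, 0, 0.0236]])

```text
clock: 17.95
eef_pos: [510.0, 80.2, 81.1]
tcp_rot: [3.141, 0.0, 0.546]
contact_force: [-1.7, 1.5, 1.6]
opening: 0.278
grasp_force: 5.0
```

```bash
python3 -c "
from h import *
tq()"
```

```text
tau6 -0.7433 qd6 0.477
t 17.95 q [ 0.15  0.39  1.99 -0.    0.77  1.18] p [510.   80.2  81.1] rpy [3.141 0.    0.546] F [-1.71  1.49  1.63] T [0.345 0.273 0.028] g 5.0 o 23.8
mark 85 -2.803 r 11.9
```

First touch shows clearly at q6 ≈ 0.83, where the effort leaves its baseline. The target is q6 ≈ 1.68, which is about 9.5 N.

In the tool's units: 0.0001 m / 0.5 = 0.0002, 0.12 rad / 4 = 0.03.

>>> move_arm(motion=[[0, 0, 0.015, 0, 0, 0, 0.0236], [0, 0, 0.03, 0, 0, 0.0002, 0.0236]])

```text
clock: 18.25
eef_pos: [510.0, 80.1, 81.0]
tcp_rot: [3.141, 0.0, 0.426]
contact_force: [-2.4, 2.3, 3.0]
opening: 0.276
grasp_force: 5.1
```

```bash
python3 -c "
from h import *
tq()"
```

```text
tau6 -0.7381 qd6 0.477
t 18.25 q [ 0.15  0.39  1.99 -0.    0.77  1.3 ] p [510.   80.1  81. ] rpy [3.141 0.    0.426] F [-2.39  2.34  3.  ] T [0.385 0.312 0.066] g 5.1 o 23.6
mark 84 -2.807 r 11.9
```

In the tool's units: 0.12 rad / 4 = 0.03.

>>> move_arm(motion=[[0, 0, 0.015, 0, 0, 0, 0.0236], [0, 0, 0.03, 0, 0, 0, 0.0236]])

```text
clock: 18.55
eef_pos: [510.0, 80.1, 80.9]
tcp_rot: [3.141, 0.0, 0.306]
contact_force: [-1.8, 1.7, 1.8]
opening: 0.276
grasp_force: 5.1
```

```bash
python3 -c "
from h import *
tq()"
```

```text
tau6 -0.7312 qd6 0.478
t 18.55 q [ 0.15  0.39  1.99 -0.    0.77  1.42] p [510.   80.1  80.9] rpy [3.141 0.    0.306] F [-1.79  1.73  1.79] T [0.267 0.259 0.019] g 5.1 o 23.6
mark 84 -2.81 r 11.9
```

In the tool's units: 0.0001 m / 0.5 = 0.0002, 0.12 rad / 4 = 0.03.

>>> move_arm(motion=[[0, 0, 0.015, 0, 0, 0, 0.0236], [0, 0, 0.03, 0, 0, 0.0002, 0.0236]])

```text
clock: 18.85
eef_pos: [510.0, 80.2, 80.9]
tcp_rot: [3.141, -0.0, 0.186]
contact_force: [-1.9, 2.0, 4.0]
opening: 0.28
grasp_force: 5.1
```

```bash
python3 -c "
from h import *
tq()"
```

```text
tau6 -0.7246 qd6 0.477
t 18.85 q [ 0.15  0.39  1.99 -0.    0.77  1.54] p [510.   80.2  80.9] rpy [ 3.141 -0.     0.186] F [-1.94  2.02  3.96] T [0.211 0.341 0.074] g 5.1 o 23.9
mark 83 -2.818 r 11.7
```

In the tool's units: 0.12 rad / 4 = 0.03.

>>> move_arm(motion=[[0, 0, 0.015, 0, 0, 0, 0.0236], [0, 0, 0.03, 0, 0, 0, 0.0236]])

```text
clock: 19.15
eef_pos: [510.1, 80.1, 80.9]
tcp_rot: [3.141, -0.0, 0.066]
contact_force: [-1.8, 1.2, 2.4]
opening: 0.281
grasp_force: 5.1
```

```bash
python3 -c "
from h import *
tq()"
```

```text
tau6 -0.717 qd6 0.477
t 19.15 q [ 0.15  0.39  1.99 -0.    0.77  1.66] p [510.1  80.1  80.9] rpy [ 3.141 -0.     0.066] F [-1.82  1.21  2.44] T [0.21  0.274 0.094] g 5.1 o 24.0
mark 85 -2.816 r 11.8
```

In the tool's units: 0.12 rad / 4 = 0.03.

>>> move_arm(motion=[[0, 0, 0.015, 0, 0, 0, 0.0236], [0, 0, 0.03, 0, 0, 0, 0.0236]])

```text
clock: 19.45
eef_pos: [510.1, 80.1, 80.8]
tcp_rot: [3.141, -0.0, -0.054]
contact_force: [-1.7, 0.6, 2.0]
opening: 0.275
grasp_force: 5.0
```

```bash
python3 -c "
from h import *
tq()"
```

```text
tau6 -0.7113 qd6 0.477
t 19.45 q [ 0.15  0.39  1.99 -0.    0.77  1.78] p [510.1  80.1  80.8] rpy [ 3.141 -0.    -0.054] F [-1.7   0.63  1.96] T [0.157 0.212 0.11 ] g 5.0 o 23.5
mark 84 -2.821 r 11.9
```

Set to about 9.5 N without slip. Now open, align with the bar, descend to the nut, and tighten with a 30 N grip.

In the tool's units: 0.025 m / 0.5 = 0.05, 0.012 m / 0.5 = 0.024, -0.3 rad / 4 = -0.075.

>>> move_arm(motion=[[0, 0, 0, 0, 0, 0, 0.04], [0, 0, 0, 0, 0, 0, 0.055], [0, 0, 0, 0, 0, 0, 0.055], [0, 0, -0.0375, 0, 0, 0, 0.055], [0, 0, -0.075, 0, 0, 0, 0.055], [0, 0, -0.075, 0, 0, 0.024, 0.055], [0, 0, -0.075, 0, 0, 0.05, 0.055], [0, 0, -0.075, 0, 0, 0.05, 0.055]], grip_force=30)

```text
clock: 20.5
eef_pos: [508.8, 80.0, 54.2]
tcp_rot: [-3.141, 0.003, 0.241]
contact_force: [-0.2, 0.1, -0.2]
opening: 0.639
grasp_force: 0.0
```

>>> move_arm(motion=[[0, 0, 0, 0, 0, 0, 0.04], [0, 0, 0, 0, 0, 0, 0.03], [0, 0, 0, 0, 0, 0, 0.03], [0, 0, 0, 0, 0, 0, 0.03]], grip_force=30)

```text
clock: 21.0
eef_pos: [510.1, 80.2, 55.9]
tcp_rot: [3.142, -0.0, 0.243]
contact_force: [-0.1, 0.2, -0.9]
opening: 0.41
grasp_force: 30.1
```

```bash
python3 -c "
from h import *
st()"
```

```text
t 21.0 q [ 0.15  0.43  2.   -0.    0.71  1.48] p [510.1  80.2  55.9] rpy [ 3.142 -0.     0.243] F [-0.13  0.2  -0.92] T [-0.026  0.07   0.004] g 30.1 o 35.0
```

In the tool's units: 0.8 rad / 4 = 0.2.

>>> move_arm(motion=[[0, 0, 0.03, 0, 0, 0, 0.03], [0, 0, 0.06, 0, 0, 0, 0.03], [0, 0, 0.09, 0, 0, 0, 0.03], [0, 0, 0.12, 0, 0, 0, 0.03], [0, 0, 0.15, 0, 0, 0, 0.03], [0, 0, 0.18, 0, 0, 0, 0.03], [0, 0, 0.2, 0, 0, 0, 0.03]])

```text
clock: 21.88
eef_pos: [510.0, 80.1, 55.9]
tcp_rot: [3.141, -0.0, -0.56]
contact_force: [-0.8, -0.9, 0.3]
opening: 0.406
grasp_force: 30.2
```

```bash
python3 -c "
from h import *
st()"
```

```text
t 21.88 q [ 0.15  0.43  2.   -0.    0.71  2.28] p [510.   80.1  55.9] rpy [ 3.141 -0.    -0.56 ] F [-0.75 -0.86  0.28] T [-0.175  0.053 -0.017] g 30.2 o 34.6
```

In the tool's units: -0.8 rad / 4 = -0.2.

>>> move_arm(motion=[[0, 0, 0, 0, 0, 0, 0.055], [0, 0, 0, 0, 0, 0, 0.055], [0, 0, -0.0425, 0, 0, 0, 0.055], [0, 0, -0.085, 0, 0, 0, 0.055], [0, 0, -0.1275, 0, 0, 0, 0.055], [0, 0, -0.17, 0, 0, 0, 0.055], [0, 0, -0.2, 0, 0, 0, 0.055], [0, 0, -0.2, 0, 0, 0, 0.055]])

```text
clock: 22.88
eef_pos: [510.1, 80.3, 55.9]
tcp_rot: [-3.142, -0.0, 0.243]
contact_force: [-0.1, -0.7, 0.2]
opening: 0.646
grasp_force: 0.0
```

>>> move_arm(motion=[[0, 0, 0, 0, 0, 0, 0.04], [0, 0, 0, 0, 0, 0, 0.03], [0, 0, 0, 0, 0, 0, 0.03], [0, 0, 0, 0, 0, 0, 0.03]])

```text
clock: 23.38
eef_pos: [510.1, 80.2, 56.0]
tcp_rot: [-3.142, -0.0, 0.242]
contact_force: [-1.7, -0.2, 5.6]
opening: 0.407
grasp_force: 29.6
```

In the tool's units: 0.36 rad / 4 = 0.09.

>>> move_arm(motion=[[0, 0, 0.03, 0, 0, 0, 0.03], [0, 0, 0.06, 0, 0, 0, 0.03], [0, 0, 0.09, 0, 0, 0, 0.03]])

```text
clock: 23.75
eef_pos: [510.1, 80.2, 56.0]
tcp_rot: [3.141, -0.0, -0.121]
contact_force: [-1.9, -0.6, 5.7]
opening: 0.411
grasp_force: 29.7
```

```bash
python3 -c "
from h import *
st()"
```

```text
t 23.75 q [ 0.15  0.43  2.   -0.    0.71  1.85] p [510.1  80.2  56. ] rpy [ 3.141 -0.    -0.121] F [-1.91 -0.57  5.72] T [-0.106  0.205  0.188] g 29.7 o 35.1
```

In the tool's units: 0.44 rad / 4 = 0.11.

>>> move_arm(motion=[[0, 0, 0.03, 0, 0, 0, 0.03], [0, 0, 0.06, 0, 0, 0, 0.03], [0, 0, 0.09, 0, 0, 0, 0.03], [0, 0, 0.11, 0, 0, 0, 0.03]])

```text
clock: 24.25
eef_pos: [510.1, 80.1, 56.0]
tcp_rot: [3.141, -0.0, -0.56]
contact_force: [-1.9, -1.2, 6.5]
opening: 0.406
grasp_force: 29.7
```

```bash
python3 -c "
from h import *
st()"
```

```text
t 24.25 q [ 0.15  0.43  2.   -0.    0.71  2.28] p [510.1  80.1  56. ] rpy [ 3.141 -0.    -0.56 ] F [-1.88 -1.23  6.49] T [-0.241  0.329  0.491] g 29.7 o 34.7
```

The torque is rising, from 0.19 to 0.49 N m. One more stroke should reach slip.

In the tool's units: -0.8 rad / 4 = -0.2.

>>> move_arm(motion=[[0, 0, 0, 0, 0, 0, 0.055], [0, 0, 0, 0, 0, 0, 0.055], [0, 0, -0.0425, 0, 0, 0, 0.055], [0, 0, -0.085, 0, 0, 0, 0.055], [0, 0, -0.1275, 0, 0, 0, 0.055], [0, 0, -0.17, 0, 0, 0, 0.055], [0, 0, -0.2, 0, 0, 0, 0.055], [0, 0, -0.2, 0, 0, 0, 0.055]])

```text
clock: 25.25
eef_pos: [510.0, 80.2, 55.6]
tcp_rot: [-3.142, 0.0, 0.243]
contact_force: [-0.2, -0.2, -0.6]
opening: 0.646
grasp_force: 0.0
```

>>> move_arm(motion=[[0, 0, 0, 0, 0, 0, 0.04], [0, 0, 0, 0, 0, 0, 0.03], [0, 0, 0, 0, 0, 0, 0.03], [0, 0, 0, 0, 0, 0, 0.03]])

```text
clock: 25.75
eef_pos: [510.0, 80.2, 55.9]
tcp_rot: [3.142, -0.0, 0.242]
contact_force: [-1.1, -0.8, 4.3]
opening: 0.406
grasp_force: 29.7
```

In the tool's units: 0.2 rad / 4 = 0.05.

>>> move_arm(motion=[[0, 0, 0.025, 0, 0, 0, 0.03], [0, 0, 0.05, 0, 0, 0, 0.03]])

```text
clock: 26.0
eef_pos: [510.0, 80.2, 55.9]
tcp_rot: [3.141, -0.0, 0.04]
contact_force: [-1.7, -0.8, 4.6]
opening: 0.407
grasp_force: 29.7
```

```bash
python3 -c "
from h import *
st()"
```

```text
t 26.0 q [ 0.15  0.43  2.   -0.    0.71  1.68] p [510.   80.2  55.9] rpy [ 3.141 -0.     0.04 ] F [-1.73 -0.75  4.55] T [-0.005  0.173  0.466] g 29.7 o 34.7
```

In the tool's units: 0.2 rad / 4 = 0.05.

>>> move_arm(motion=[[0, 0, 0.025, 0, 0, 0, 0.03], [0, 0, 0.05, 0, 0, 0, 0.03]])

```text
clock: 26.25
eef_pos: [510.0, 80.2, 55.9]
tcp_rot: [3.141, -0.0, -0.159]
contact_force: [-1.1, -1.1, 4.7]
opening: 0.405
grasp_force: 29.8
```

```bash
python3 -c "
from h import *
st()"
```

```text
t 26.25 q [ 0.15  0.43  2.   -0.    0.71  1.88] p [510.   80.2  55.9] rpy [ 3.141 -0.    -0.159] F [-1.07 -1.14  4.66] T [-0.041  0.233  0.691] g 29.8 o 34.6
```

In the tool's units: 0.2 rad / 4 = 0.05.

>>> move_arm(motion=[[0, 0, 0.025, 0, 0, 0, 0.03], [0, 0, 0.05, 0, 0, 0, 0.03]])

```text
clock: 26.5
eef_pos: [510.9, 79.9, 55.9]
tcp_rot: [3.141, -0.002, -0.358]
contact_force: [3.2, -5.0, -0.0]
opening: 0.41
grasp_force: 30.5
```

```bash
python3 -c "
from h import *
st()"
```

```text
t 26.5 q [ 0.15  0.43  2.   -0.    0.71  2.08] p [510.9  79.9  55.9] rpy [ 3.141e+00 -2.000e-03 -3.580e-01] F [ 3.17 -5.01 -0.03] T [-0.768 -0.467  0.889] g 30.5 o 35.0
```

In the tool's units: 0.14 rad / 4 = 0.035.

>>> move_arm(motion=[[0, 0, 0.0175, 0, 0, 0, 0.03], [0, 0, 0.035, 0, 0, 0, 0.03]])

```text
clock: 26.75
eef_pos: [510.9, 79.7, 55.9]
tcp_rot: [3.141, -0.002, -0.498]
contact_force: [2.2, -5.7, 1.3]
opening: 0.405
grasp_force: 30.7
```

```bash
python3 -c "
from h import *
st()"
```

```text
t 26.75 q [ 0.15  0.43  2.   -0.    0.71  2.22] p [510.9  79.7  55.9] rpy [ 3.141e+00 -2.000e-03 -4.980e-01] F [ 2.2  -5.67  1.31] T [-0.83  -0.267  0.772] g 30.7 o 34.6
```

The torque has levelled off at about 0.8 N m, so the fingers are slipping and the nut is firmly tight. Releasing and lifting away.

In the tool's units: -0.1 m / 0.5 = -0.2, -0.07 m / 0.5 = -0.14.

>>> move_arm(motion=[[0, 0, 0, 0, 0, 0, 0.05], [0, 0, 0, 0, 0, 0, 0.06], [0, 0, 0, 0, 0, 0, 0.06], [0, 0, 0, 0, 0, -0.06, 0.06], [0, 0, 0, 0, 0, -0.14, 0.06], [0, 0, 0, 0, 0, -0.2, 0.06], [0, 0, 0, 0, 0, -0.2, 0.06]])

```text
clock: 27.62
eef_pos: [511.6, 80.6, 158.0]
tcp_rot: [-3.139, -0.004, -0.497]
contact_force: [-0.6, -0.9, 0.5]
opening: 0.704
grasp_force: 0.0
```

```bash
python3 -c "
from h import *
st();p,d=grab_frame('wrist');cv2.imwrite('pics/w9.png',p[...,::-1])"
```

```text
t 27.62 q [0.15 0.27 1.93 0.   0.93 2.22] p [511.6  80.6 158. ] rpy [-3.139 -0.004 -0.497] F [-0.6  -0.9   0.48] T [-0.014  0.008  0.02 ] g 0.0 o 60.1
```

View pics/w9.png

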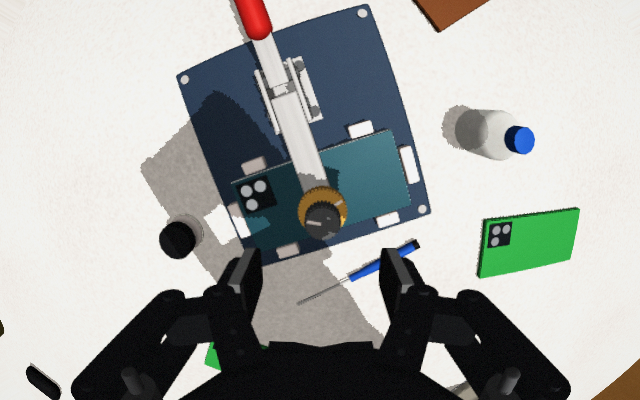

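The phone is in its nest, the jar, bottle and driver are where they were, and the head mark points left at (311,220). I'll check its angle against what I expect.

```bash
python3 -c "
from h import *
p=cv2.imread('pics/w9.png');g=p.min(2).astype(int)
s=g[200:240,300:346];v,u=np.nonzero(s>105);print(list(zip(u+300,v+200,s[v,u])))
w=[wray(a,b,103) for a,b in zip(u+300,v+200)]
d=(g[200:245,298:348]<75);v,u=np.nonzero(d);print('dark centre',u.mean()+298,v.mean()+200,wray(321.5,219,103))
w=np.array(w);print(w)
m=np.load('w6.npz')['p'];" 
```

```text
[(np.int64(340), np.int64(200), np.int64(127)), (np.int64(341), np.int64(200), np.int64(120)), (np.int64(338), np.int64(201), np.int64(129)), (np.int64(339), np.int64(201), np.int64(139)), (np.int64(340), np.int64(201), np.int64(156)), (np.int64(341), np.int64(201), np.int64(150)), (np.int64(342), np.int64(201), np.int64(117)), (np.int64(337), np.int64(202), np.int64(137)), (np.int64(338), np.int64(202), np.int64(163)), (np.int64(339), np.int64(202), np.int64(161)), (np.int64(340), np.int64(202), np.int64(146)), (np.int64(341), np.int64(202), np.int64(135)), (np.int64(342), np.int64(202), np.int64(106)), (np.int64(335), np.int64(203), np.int64(116)), (np.int64(336), np.int64(203), np.int64(144)), (np.int64(337), np.int64(203), np.int64(161)), (np.int64(338), np.int64(203), np.int64(161)), (np.int64(339), np.int64(203), np.int64(155)), (np.int64(340), np.int64(203), np.int64(114)), (np.int64(334), np.int64(204), np.int64(139)), (np.int64(335), np.int64(204), np.int64(160)), (np.int64(336), np.int64(204), np.int64(157)), (np.int64(337), np.int64(204), np.int64(158)), (np.int64(338), np
[... 3778 characters left out ...]
103. ]
 [514.9  88.  103. ]
 [514.6  87.4 103. ]
 [514.3  86.8 103. ]
 [514.   86.2 103. ]
 [513.7  85.6 103. ]
 [513.3  85.  103. ]
 [513.   84.4 103. ]
 [512.7  83.9 103. ]
 [512.4  83.3 103. ]
 [512.1  82.7 103. ]
 [511.7  82.1 103. ]
 [511.4  81.5 103. ]
 [511.1  80.9 103. ]
 [513.   86.  103. ]
 [512.7  85.4 103. ]
 [512.4  84.8 103. ]
 [512.1  84.2 103. ]
 [511.7  83.6 103. ]
 [511.4  83.  103. ]
 [511.1  82.4 103. ]
 [510.8  81.8 103. ]
 [510.5  81.2 103. ]
 [510.8  83.4 103. ]
 [510.5  82.8 103. ]
 [510.1  82.2 103. ]
 [509.8  81.6 103. ]
 [502.   68.8 103. ]
 [501.1  77.8 103. ]
 [500.7  77.2 103. ]
 [500.7  78.7 103. ]
 [500.1  77.5 103. ]
 [500.4  79.7 103. ]
 [500.1  82.2 103. ]]
```

```bash
python3 -c "
from rig import order
print(order.sign_off())"
```

```text
the job is handed in; nothing more can be done
None
```

I slackened the lock nut about a quarter turn, screwed the head down to about 9–10 N on the phone (estimated from the turn past first touch, not measured), retightened the nut until a 30 N grip slipped, and handed the job in at about 28 s; the phone is still in its nest, nothing around the jig was disturbed, and the handed-in job returned no verdict.

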